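# Dock the facial mister with its nozzle on the mark

### The job

Stand the white facial mister upright in the middle of the round charging pad under the lamp arm, turned so that its black nozzle points to the pad's orange mark, and set it down gently. Then press the green button on the charging board fully down to start the charge. Leave the jars, the bottle, the bowl and the brush where they stand.

Things in the scene. Friction and masses are not known exactly. Their poses are not given: they have to be found in the camera images.
- mister: facial mister, loose, 0.14 to 0.28 kg, standing upright on the table at the right, in one of three places shared with two cream jars: white cylinder, diameter 50, 60 high, blue band at 46 to 52; head of diameter 38 from 60 to 82 (top). A black nozzle 11 wide, 66 to 78 above the foot, sticks out along the mister's +x to 40 from its axis. Origin: centre of its underside; z up its axis
- mister_nozzle (a point): end of the mister's black nozzle: 40 out along the mister's x, 72 above its underside. It has to be turned about 0.2 to 2.6 rad anticlockwise, seen from above, to face as the mark does
- pad: round charging pad, fixed on the charging board (place and yaw vary): grey disc, diameter 90, 6 thick, with a flat black circle of diameter 54 in its middle where the mister stands by its weight, nothing guiding it. Origin: centre of its underside, 18 above the table; z up, x towards the flat orange mark (18 by 11, 28 to 46 from the centre), which points away from the robot and to its left
- pad_top (a point): centre of the pad's upper face, 24 above the table
- pad_mark (a point): point on the orange mark, 38 from the pad's centre along the pad's x, on the upper face
- dock: fixed white charging board (place and yaw vary). Origin at table level; x leads away from the robot, y to its left, z up. Board 18 thick, x -145 to 95, y -225 to 225. A fixed lamp arm, a level bar along y, hangs over the pad: underside 268, top 290 above the table, x -55 to 5, y -135 to 225, carried by one post 30 by 16 at x -25, y 215. Pad's centre: x -5 to 10, y -40 to 40
- lamp_edge (a point): point on the lamp arm's lower front edge (towards the robot), 270 above the table. A gripper pointing straight down cannot reach the pad; one tilted 35 to 42 degrees from vertical, coming low from the robot's side, its fingers pointing along the board's +x and down, passes under and in front of this edge
- charge (a joint): travel of the green button, m: 0 up, 0.006 fully down; sprung, about 5 N at the bottom, comes back when let go
- charge_top (a point): centre of the green button's top face (diameter 28), facing up, on the charging board at its x -115, y -160 to -80: 60 in front of the lamp arm, to the right; press straight down
- cream_green: loose white cream jar, green lid, diameter 58, 52 high, on the table; its origin is the centre of its underside, z up. A bystander: leave it where it stands
- cream_yellow: loose amber cream jar, yellow lid, diameter 58, 55 high, on the table; its origin is the centre of its underside, z up. A bystander: leave it where it stands
- clay_jar: loose blue jar, yellow lid, diameter 56, 60 high, on the charging board at the right end; its origin is the centre of its underside, z up. A bystander: leave it where it stands
- serum: loose amber bottle, black cap, diameter 38, 100 high, on the charging board at the left end; its origin is the centre of its underside, z up. A bystander: leave it where it stands
- bowl: loose white bowl, rim diameter 110, 50 high, on the table at the far right; its origin is the centre of its underside, z up. A bystander: leave it where it stands
- mask_brush: loose brush 170 long lying along its x on the table behind the cream jars. A bystander: leave it where it lies

How it is judged:
On the way, in this order (a step that is already met when the one before it is completed fails the run):
1. the mister stands released on the pad, centred, upright, nozzle towards the orange mark (horizontal distance between mister and pad below 0.01 m and z of mister in the frame of pad_top between -0.004 and 0.004 m and angle between mister's own z axis and vertical below 0.08 rad and angle between the x axis of mister and the x axis of pad, either way round below 0.17 rad and horizontal distance between mister_nozzle and pad_mark below 0.025 m and linear speed of mister below 0.02 m/s and contact force between the fingers and mister below 0.1 N), for 0.2 s.
2. the green button is pressed fully down (value of joint charge above 0.0045 m), for 0.05 s.
At the end, for the whole second after the job is handed in: The mister stands released, at rest, upright (0.08 rad) on the pad, within 10 mm of its centre, nozzle towards the mark within 0.17 rad; the button was pressed after that and is up again; jars, bottle, bowl and brush within 25 mm of their starts (all of step 1 and angular speed of mister below 0.1 rad/s and value of joint charge below 0.002 m); the robot touches nothing.
It fails at once if a jar, the bottle, the bowl or the brush is moved by more than 25 mm or tipped (distance of any of cream_green, cream_yellow, clay_jar, serum, bowl, mask_brush from where it was at the start of the episode above 0.025 m or angle between any of cream_green, cream_yellow, clay_jar, serum, bowl's own z axis and vertical above 0.5 rad).
It fails at once if the mister is dropped or pushed hard (over 40 N) onto the pad (contact force between mister and pad above 40 N).
It fails at once if the green button is pressed before the mister stands on the pad (value of joint charge above 0.0045 m and horizontal distance between mister and pad above 0.03 m).
It also fails if it takes over 61 s, if anything falls off the work surface, if the arm or the gripper's body presses on something with over 40 N, if the wrist force passes 120 N, or if a joint passes its speed limit or range.

### The arm

A 6-joint arm with a two-finger parallel gripper is mounted at the origin on the work surface. World frame = base frame: x ahead of the robot, y to its left, z up, the work surface at z = 0. Lengths are in m, angles in rad, forces in N, time in s.
With the tool pointing down it reaches from about 0.25 to 0.775 m from the base axis. Payload 4 kg.
Tool frame: the origin (TCP) lies midway between the tips of the shut fingers; the grasp point (between the pads) lies 19 mm behind it; y points along the fingers, x is the direction in which the jaws open and shut, and the axes are right-handed (so a half turn about y gives the same grasp; the last joint's range is limited). The gripper opens to 94 mm and grips with 3 to 60 N. Pads are 16 mm wide; open, the fingers measure 119 mm over their backs; the gripper's body (75 mm by 177 mm) begins 78 mm behind the grasp point.
Start: joints at [-1.351, 0.087, 1.371, -0, 1.684, -0.103], TCP at [0.174, -0.522, 0.185] pointing down, gripper open.
Joint ranges: [-3.1, 3.1], [-0.76, 2.03], [0.27, 2.55], [-1.08, 4.22], [0.17, 2.65], [-2.57, 2.57]. Speed limits (rad/s): [2.79, 2.79, 3.14, 3.14, 3.14, 3.14].

### API

Orientations are given as [roll, pitch, yaw] about the fixed x, y, z axes, in that order (R = Rz(yaw) Ry(pitch) Rx(roll)).
In Python, from bench import robot gives the robot as it stands.
- The arm moves only by the shell command python3 -m creep 'ROWS'. ROWS is JSON, a list of rows, each a list of 7 numbers: the shift along the tool's x, y, z in mm, then the turn, a rotation vector about the tool's x, y, z in degrees, then the closure in counts, from 0 (fully open) to 255 (shut). A call has 1 to 5 rows; each row is the pose to reach, as a shift and turn from the pose commanded when the call began, along the tool's axes at that moment; what a row does not reach only later rows make up. A row lasts 1/8 s, in which the tool goes at most 62.5 mm and 10.7 degrees, less where a joint would pass 70% of its speed; a pose out of reach is approached as far as the arm can. A call with a gripper value outside its range is refused whole. The fingers move at their own pace and stop on an object; the grip force is fixed at half the most. Time passes only in rows, so rows that repeat a pose let the fingers close. It gives the time, the measured TCP pose, the force and the opening at its end, in the units of the state.
- robot.get_obs(): the state, without advancing time (a new reading comes with each control period).
- robot.snapshot(name): name is "scene" or "top" or "wrist"; returns a dict with "color" (480x640x3 uint8, blue, green, red), "fx", "fy", "cx", "cy" (pixels), "k1" (the pictures are not rectified: a ray, as slopes to the right and down, at radius r is drawn at 1 + k1 r^2 times it, then the intrinsics apply), "world_from_camera" (4x4, takes a point from camera to world coordinates); the wrist camera has in their place "mount" (4x4, takes a point from camera to tool coordinates, whose origin is the TCP and whose axes are the tool frame's). Camera axes: x right, y down, z forward; pixel columns grow to the right and rows downward; lengths in m; the calibration is good to about 2 mm. A picture is of the moment at which its call begins: read the wrist's pose just before it. There is no depth.
- robot.close_job(): hands the job in, once; it reports no verdict.
Trained networks look in the newest picture that a camera, given by its name, has taken for a name from the list of things; names that differ only in an ending like _2 or _b are one class to them, and where a whole thing is asked for, a point or a joint stands for the part that bears it (a point fixed in the world has none). Each returns a list of dicts, best first, with "p" (0 to 1); they miss things now and then, are a little off and sometimes report something else, mostly with a low value. They report only what shows in the picture. A call takes as long as a camera call.
- robot.spot_in(name, camera): "point" ([x, y, z] in m, in world coordinates, good to about 4 mm: the middle of the surface that is visible of it).
- robot.landmark_of(name, camera): "point" ([x, y, z] in m, in world coordinates, good to about 4 mm: a listed point, or the origin of a listed thing).
The state is a dict: "time": time; "joint_positions": joint angles; "qvel": joint speeds; "joint_torque": joint torques, N m; "tool_pos": TCP position; "ee_rot": TCP orientation; "wrist_force": force on the tool from outside, world axes, zero at the start; "wrist_torque": the same for the moment, N m; "width": finger opening in m.
Only numpy, scipy, OpenCV 4.12 (cv2) and the standard library are available. Lean on these libraries where they do the work, as an engineer would, in place of code of your own. Each camera call takes 0.05 s, during which the arm holds its last target.

## Working session

There is one attempt and no reset: what is moved stays moved. The work goes in short steps, Python scripts to look and compute and a shell command to move; the robot and the scene stay as the last step left them, time stands still between calls to the robot, and variables do not carry over. Pictures are saved under pics/ and viewed, and the job is handed in when it is done.

```bash
ls; mkdir -p pics; cat > h.py <<'E'
import numpy as np, cv2
from bench import robot
from scipy.spatial.transform import Rotation as R
def snap(n,f):
    s=robot.snapshot(n); cv2.imwrite(f'pics/{f}.png',s['color']); return s
def Rt(o=None):
    o=o or robot.get_obs(); return R.from_euler('xyz',o['ee_rot']).as_matrix()
E
python3 - <<'E'
from h import *
o=robot.get_obs(); print({k:np.round(v,4) for k,v in o.items()})
for n in ['scene','top']:
    s=snap(n,n+'0'); print(n,s['fx'],s['k1'],np.round(s['world_from_camera'],3).tolist())
    for t in ['mister','mister_nozzle','pad','pad_top','pad_mark','dock','lamp_edge','charge_top','cream_green','cream_yellow','clay_jar','serum','bowl','mask_brush']:
        r=robot.landmark_of(t,n); print(t,[(np.round(q['point'],3).tolist(),round(q['p'],2)) for q in r[:2]])
E
```

```text
pics
{'time': np.float64(0.0), 'joint_positions': array([-1.351 ,  0.0879,  1.3722, -0.    ,  1.6836, -0.1031]), 'qvel': array([-0.0005,  0.0008, -0.0004, -0.0002,  0.0028, -0.0008]), 'joint_torque': array([ 1.00000e-04, -3.40183e+01, -3.02425e+01,  7.17000e-02,
        3.29000e-02, -2.00000e-04]), 'tool_pos': array([ 0.1744, -0.521 ,  0.1833]), 'ee_rot': array([-1.5706,  0.0022, -1.2479]), 'wrist_force': array([ 0.3082,  0.0233, -0.5157]), 'wrist_torque': array([-0.0016,  0.0245, -0.0233]), 'width': np.float64(0.0939)}
scene 466.9697100968994 -0.02681089575302808 [[0.748, 0.391, -0.536, 1.113], [0.664, -0.433, 0.61, -0.619], [0.006, -0.812, -0.584, 0.71], [0.0, 0.0, 0.0, 1.0]]
mister [([0.502, -0.379, -0.0], 0.62)]
mister_nozzle [([0.518, -0.415, 0.07], 0.57)]
pad [([0.609, 0.191, 0.016], 0.9), ([0.579, -0.004, 0.018], 0.66)]
pad_top []
pad_mark [([0.628, 0.223, 0.026], 0.86)]
dock [([0.6, 0.158, -0.004], 0.57)]
lamp_edge [([0.544, 0.164, 0.271], 0.7)]
charge_top [([0.466, 0.063, 0.038], 0.54)]
cream_green [([0.515, -0.216, 0.002], 0.93), ([0.661, -0.456, 0.002], 0.24)]
cream_yellow
[... 263 characters left out ...]
980419 [[0.018, -0.988, 0.156, 0.441], [-1.0, -0.018, -0.001, -0.035], [0.004, -0.156, -0.988, 1.18], [0.0, 0.0, 0.0, 1.0]]
mister [([0.498, -0.379, 0.0], 0.8)]
mister_nozzle [([0.518, -0.413, 0.071], 0.76)]
pad []
pad_top []
pad_mark []
dock [([0.592, 0.16, 0.005], 0.88), ([0.623, -0.288, -0.001], 0.65)]
lamp_edge [([0.544, 0.162, 0.268], 0.62), ([0.504, -0.378, 0.0], 0.54)]
charge_top [([0.471, 0.06, 0.04], 0.54)]
cream_green [([0.515, -0.218, 0.002], 0.7)]
cream_yellow [([0.623, -0.286, -0.002], 0.85)]
clay_jar [([0.581, -0.004, 0.02], 0.86)]
serum [([0.596, 0.16, 0.005], 0.29)]
bowl [([0.661, -0.456, -0.003], 0.91)]
mask_brush [([0.716, -0.16, 0.001], 0.88), ([0.626, -0.289, 0.0], 0.62)]
```

View pics/scene0.png

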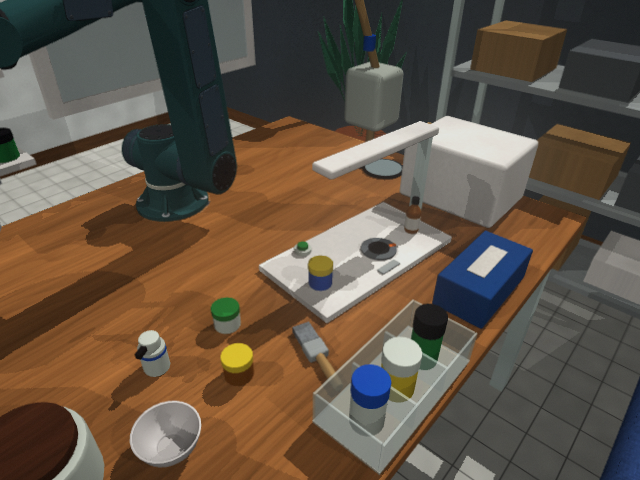

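View pics/top0.png

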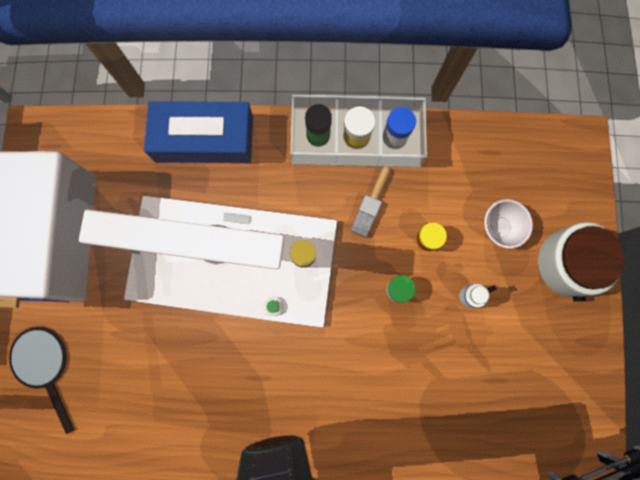

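The scene picture shows the mister at px (152,352) with its nozzle towards the lower left, the green jar at (226,315), the pad at (379,249) with its orange mark at right, and the button at (302,248). In the top view the lamp arm covers the pad at (215,245). Next I'll zoom in and measure.

```bash
cat >> h.py <<'E'
def ray(s,u,v):
    K=np.array([[s['fx'],0,s['cx']],[0,s['fy'],s['cy']],[0,0,1]])
    # drawn = (1+k1 r^2)*ray
    p=cv2.undistortPoints(np.array([[[u,v]]],float),K,np.array([s['k1'],0,0,0,0.]))[0,0]
    return np.array([p[0],p[1],1.])
def wfc(s,o=None):
    if 'world_from_camera' in s: return np.array(s['world_from_camera'])
    T=np.eye(4);T[:3,:3]=Rt(o);T[:3,3]=o['tool_pos']; return T@np.array(s['mount'])
def onplane(s,u,v,z,o=None):
    T=wfc(s,o); d=T[:3,:3]@ray(s,u,v); c=T[:3,3]; return c+d*(z-c[2])/d[2]
def proj(s,P,o=None):
    T=np.linalg.inv(wfc(s,o)); p=T[:3,:3]@np.array(P)+T[:3,3]; x,y=p[0]/p[2],p[1]/p[2]; f=1+s['k1']*(x*x+y*y)
    return s['cx']+s['fx']*x*f, s['cy']+s['fy']*y*f
E
python3 - <<'E'
from h import *
a=cv2.imread('pics/scene0.png'); t=cv2.imread('pics/top0.png')
A=cv2.resize(a[225:275,340:420],(800,500),interpolation=cv2.INTER_CUBIC); cv2.imwrite('pics/zpad.png',A)
B=cv2.resize(t[270:320,440:520],(800,500),interpolation=cv2.INTER_CUBIC); cv2.imwrite('pics/zmis.png',B)
C=cv2.resize(t[185:335,110:350],(800,500),interpolation=cv2.INTER_CUBIC); cv2.imwrite('pics/zdock.png',C)
E
```

```text
(no output)
```

View pics/zpad.png

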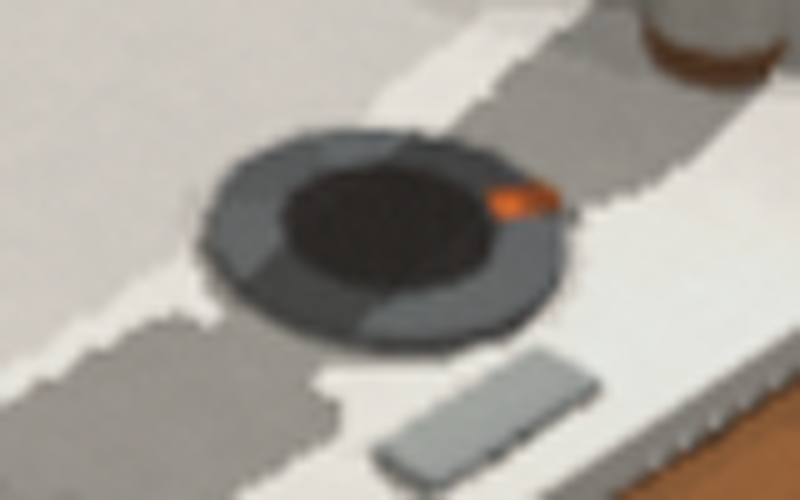

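View pics/zmis.png

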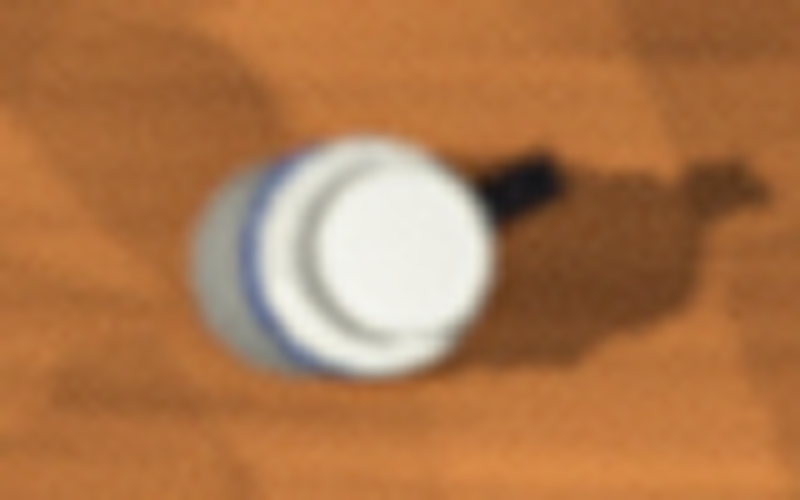

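View pics/zdock.png

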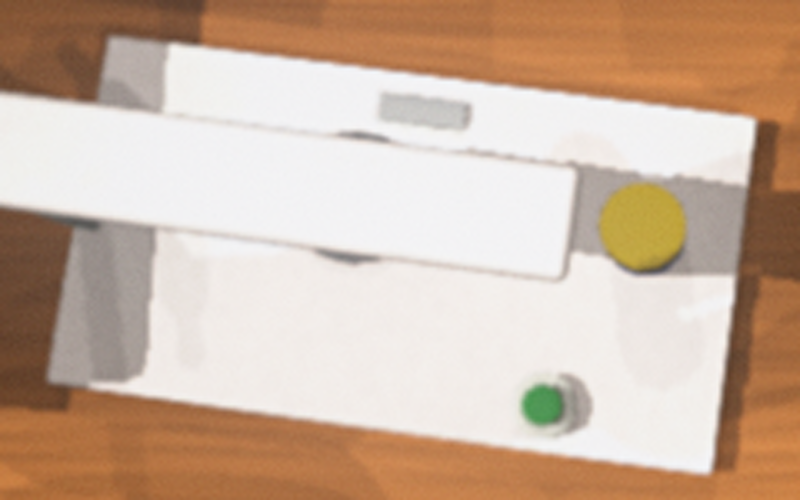

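```bash
python3 - <<'E'
from h import *
s=robot.snapshot('scene'); t=robot.snapshot('top')
f=lambda x,y:(340+x/10-.45,225+y/10-.45)
c=onplane(s,*f(389.5,228.5),.024); m=onplane(s,*f(525,201),.024)
print('pad',c,m,np.degrees(np.arctan2(*(m-c)[[1,0]])),np.linalg.norm(m-c))
g=lambda x,y:(110+x*.3-.35,185+y*.3-.35)
P=[onplane(t,*g(*p),.018) for p in [(107,36),(755,118),(712,473),(48,381)]]
print(np.round(P,4)); 
for a,b in [(1,0),(2,3),(3,0),(2,1)]:
    d=P[b]-P[a]; print(np.linalg.norm(d),np.degrees(np.arctan2(d[1],d[0])))
print('dockc',np.mean(P,0))
b=onplane(t,*g(542,404),.036);print('btn',b)
h=lambda x,y:(440+x/10-.45,270+y/10-.45)
top=onplane(t,*h(403,250),.082);nz=onplane(t,*h(547,177),.073);body=onplane(t,*h(374,258),.06);nr=onplane(t,*h(490,203),.073)
print('mis',top,body,'nz',nz,np.degrees(np.arctan2(*(nz-top)[[1,0]])),np.degrees(np.arctan2(*(nz-nr)[[1,0]])))
E
```

```text
pad [0.60578137 0.19519316 0.024     ] [0.62435456 0.22787596 0.024     ] 60.3910183050024 0.03759160228053649
[[ 0.715   0.3742  0.018 ]
 [ 0.6652 -0.0734  0.018 ]
 [ 0.4273 -0.0484  0.018 ]
 [ 0.4772  0.3984  0.018 ]]
0.45044105924040134 83.65138473396551
0.44959852593077854 83.62938191102391
0.2390077358373554 -5.808248452662408
0.23917392718765684 -6.010472633960598
dockc [0.57115043 0.16270135 0.018     ]
btn [0.4698555  0.06313217 0.036     ]
mis [ 0.49889423 -0.37733502  0.082     ] [ 0.49826488 -0.37775767  0.06      ] nz [ 0.51525623 -0.41206174  0.073     ] -64.77184430486378 -65.82597185364634
```

```bash
cat >> h.py <<'E'
def togo(pos,az,tilt,jaw=90,o=None):
    """target: TCP pos; tool y along azimuth az tilted from down by tilt (deg); jaw x at az+jaw. prints shift mm and rotvec deg in tool axes"""
    o=o or robot.get_obs(); M=Rt(o)
    if tilt==0: a=np.radians(az+jaw); y=np.array([0,0,-1.]); x=np.array([np.cos(a),np.sin(a),0])
    else:
        a=np.radians(az);t=np.radians(tilt); y=np.array([np.sin(t)*np.cos(a),np.sin(t)*np.sin(a),-np.cos(t)])
        b=np.radians(az+jaw); x=np.array([np.cos(b),np.sin(b),0])
    N=np.stack([x,y,np.cross(x,y)],1)
    sh=M.T@(np.array(pos)-o['tool_pos'])*1000; rv=np.degrees(R.from_matrix(M.T@N).as_rotvec())
    print('shift',np.round(sh,1),'|',round(np.linalg.norm(sh),1),'rot',np.round(rv,1),round(np.linalg.norm(rv),1)); return N
E
python3 - <<'E'
from h import *
s=robot.snapshot('scene'); t=robot.snapshot('top')
for z in (.1,.15,.2): print(z,onplane(t,592,256,z),onplane(s,30,428,z))
togo([.499,-.3775,.19],0,0,-10)
E
```

```text
0.1 [ 0.5823564  -0.62309156  0.1       ] [ 0.54663893 -0.60179913  0.1       ]
0.15 [ 0.57582365 -0.59587985  0.15      ] [ 0.59307892 -0.60317808  0.15      ]
0.2 [ 0.5692909  -0.56866814  0.2       ] [ 0.63951891 -0.60455704  0.2       ]
shift [-33.7  -5.5 353.5] | 355.1 rot [  0.  -61.5   0. ] 61.5
```

```bash
python3 -m creep '[[-34,-5,354,0,-61.5,0,0],[-34,-5,354,0,-61.5,0,0],[-34,-5,354,0,-61.5,0,0],[-34,-5,354,0,-61.5,0,0],[-34,-5,354,0,-61.5,0,0]]'
python3 - <<'E'
from h import *
togo([.499,-.3775,.19],0,0,-10)
E
```

```text
time: 2.33
tool_pos: [0.4617, -0.3937, 0.1891]
ee_rot: [-1.571, -0.0, -0.304]
wrist_force: [0.4, -0.3, 0.4]
width: 0.0943
shift [30.7 -0.9 26.6] | 40.7 rot [ 0.  -7.4  0. ] 7.4
```

```bash
python3 -m creep '[[31,0,26,0,-8,0,0],[31,0,26,0,-8,0,0],[31,0,26,0,-8,0,0]]'
python3 - <<'E'
from h import *
o=robot.get_obs(); print(o['joint_positions'],o['tool_pos'],o['ee_rot'])
s=snap('wrist','w1'); print(np.round(s['mount'],3).tolist())
for n in ('mister','mister_nozzle'): print(n,robot.landmark_of(n,'wrist')[:2])
E
```

```text
time: 2.7
tool_pos: [0.4968, -0.3796, 0.1887]
ee_rot: [-1.571, 0.001, -0.172]
wrist_force: [0.7, 0.0, -0.6]
width: 0.0938
[-7.42685351e-01  2.56127849e-01  1.16807107e+00 -8.36240783e-04
  1.71794639e+00 -5.70606017e-01] [ 0.49677771 -0.37963833  0.18870534] [-1.57119405e+00  9.11903128e-04 -1.72201896e-01]
[[1.0, -0.001, 0.002, 0.001], [-0.002, -0.279, 0.96, -0.199], [0.0, -0.96, -0.279, 0.082], [0.0, 0.0, 0.0, 1.0]]
mister [{'point': [0.5, -0.3812, -0.0005], 'p': 0.66}]
mister_nozzle [{'point': [0.5137, -0.4174, 0.0723], 'p': 0.91}]
```

View pics/w1.png

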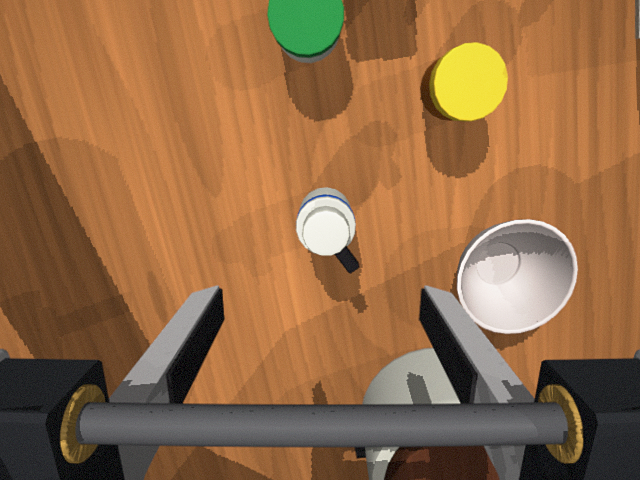

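```bash
python3 - <<'E'
from h import *
o=robot.get_obs(); s=robot.snapshot('wrist')
top=onplane(s,326.5,231,.082,o); n=onplane(s,353,267,.072,o); r=onplane(s,341,250,.072,o)
print(top,n,r,np.degrees(np.arctan2(*(n-top)[[1,0]])),np.linalg.norm((n-top)[:2]))
togo([.4985,-.379,.021],0,0,-10)
cv2.imwrite('pics/w1z.png',cv2.resize(s['color'][180:280,270:400],(780,600),interpolation=cv2.INTER_CUBIC))
E
```

```text
[ 0.50296607 -0.37734934  0.082     ] [ 0.51889203 -0.41358289  0.072     ] [ 0.51153577 -0.3975251   0.072     ] -66.27276276422397 0.039579117933656836
shift [  2.  168.2   1.7] | 168.3 rot [0.  0.1 0. ] 0.1
```

View pics/w1z.png

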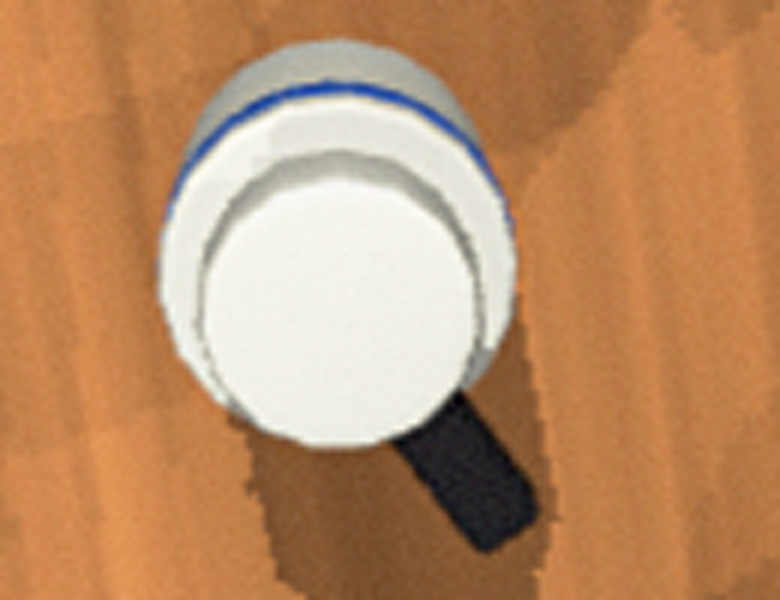

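The zoom shows the mister's top at px (327,231) with the nozzle end at (353,267). That puts the mister at about (0.501, -0.378), yaw -66°. The nozzle clears both fingers, so I'm descending.

```bash
python3 -m creep '[[4,50,0,0,0,0,0],[4,100,-1,0,0,0,0],[4,150,-1,0,0,0,0],[4,168,-1,0,0,0,0],[4,168,-1,0,0,0,0]]'; python3 -m creep '[[0,0,0,0,0,0,255],[0,0,0,0,0,0,255],[0,0,0,0,0,0,255],[0,0,0,0,0,0,255],[0,0,0,0,0,0,255]]'
```

```text
time: 3.52
tool_pos: [0.5003, -0.381, 0.0203]
ee_rot: [-1.57, 0.002, -0.172]
wrist_force: [0.1, 0.8, 0.1]
width: 0.0941
time: 4.15
tool_pos: [0.5004, -0.3809, 0.0212]
ee_rot: [-1.571, 0.002, -0.171]
wrist_force: [-2.7, 1.1, 3.6]
width: 0.0495
```

```bash
python3 -m creep '[[0,-8,0,0,0,0,255],[0,-8,0,0,-10,0,255],[0,-8,0,0,-20,0,255],[0,-8,0,0,-30,0,255],[0,-8,0,0,-40,0,255]]'; python3 -m creep '[[0,0,0,0,-10,0,255],[0,0,0,0,-20,0,255],[0,0,0,0,-30,0,255],[0,0,0,0,-40,0,255],[0,0,0,0,-40,0,255]]'; python3 -m creep '[[0,4,0,0,0,0,255],[0,7.5,0,0,0,0,255],[0,8,0,0,0,0,255],[0,8,0,0,0,0,255]]'
```

```text
time: 4.78
tool_pos: [0.5012, -0.3806, 0.0284]
ee_rot: [-1.57, -0.0, 0.533]
wrist_force: [0.2, 0.4, -2.7]
width: 0.0495
time: 5.4
tool_pos: [0.5012, -0.3807, 0.0285]
ee_rot: [-1.57, -0.0, 1.223]
wrist_force: [-1.2, -0.1, -2.9]
width: 0.05
time: 5.9
tool_pos: [0.5011, -0.381, 0.0212]
ee_rot: [-1.571, 0.0, 1.225]
wrist_force: [-1.1, 0.1, 0.1]
width: 0.0495
```

```bash
python3 -m creep '[[0,0,0,0,0,0,0],[0,0,0,0,0,0,0],[0,0,0,0,0,0,0],[0,0,0,0,0,0,0]]'; python3 -m creep '[[0,-50,0,0,0,0,0],[0,-100,0,0,0,0,0],[0,-150,0,0,10,0,0],[0,-170,0,0,20,0,0],[0,-170,0,0,30,0,0]]'
python3 - <<'E'
from h import *
o=robot.get_obs(); print(o['joint_positions'],o['tool_pos'],o['ee_rot'])
s=snap('wrist','w2')
for n in ('mister','mister_nozzle'): print(n,robot.landmark_of(n,'wrist')[:2])
cv2.imwrite('pics/w2z.png',cv2.resize(s['color'][180:280,260:390],(780,600),interpolation=cv2.INTER_CUBIC))
E
```

```text
time: 6.4
tool_pos: [0.5013, -0.3811, 0.0209]
ee_rot: [-1.571, 0.0, 1.225]
wrist_force: [0.5, -0.8, -0.3]
width: 0.0862
time: 7.02
tool_pos: [0.5023, -0.382, 0.1946]
ee_rot: [-1.577, -0.001, 0.696]
wrist_force: [-0.7, -0.3, -0.4]
width: 0.0939
[-7.39939208e-01  2.62846575e-01  1.14833764e+00 -3.37656585e-05
  1.72391800e+00 -1.43598905e+00] [ 0.50232753 -0.38198996  0.19456743] [-1.57723236e+00 -8.39270281e-04  6.96047280e-01]
mister [{'point': [0.5022, -0.3778, 0.0009], 'p': 0.95}]
mister_nozzle [{'point': [0.5376, -0.3696, 0.0707], 'p': 0.71}]
```

View pics/w2z.png

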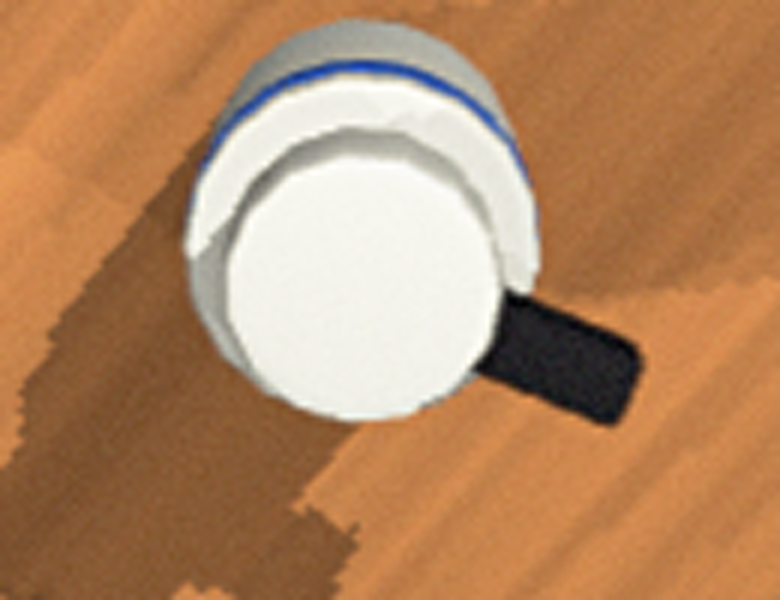

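```bash
python3 - <<'E'
from h import *
o=robot.get_obs(); s=robot.snapshot('wrist')
top=onplane(s,320.2,227.2,.082,o); n=onplane(s,363.8,244,.072,o); r=onplane(s,341.5,234.6,.072,o)
print(top,n,np.degrees(np.arctan2(*(n-top)[[1,0]])),np.degrees(np.arctan2(*(n-r)[[1,0]])),np.linalg.norm((n-top)[:2]))
az=-52.5; t=np.radians(38); y=np.array([np.sin(t)*np.cos(np.radians(az)),np.sin(t)*np.sin(np.radians(az)),-np.cos(t)])
g=np.array([.5015,-.378,.037]); tcp=g+.019*y; pre=tcp-.12*y
print(y,tcp,pre); N=togo(pre,az,38)
E
```

```text
[ 0.49888423 -0.37663697  0.082     ] [ 0.53644537 -0.36634594  0.072     ] 15.32195018960307 16.919191236580364 0.038945406215188806
[ 0.37479096 -0.48843709 -0.78801075] [ 0.50862103 -0.3872803   0.0220278 ] [ 0.46364611 -0.32866785  0.11658909]
shift [ 5.4 73.8 63.9] | 97.8 rot [-38.    2.8   0.9] 38.1
```

The zoom shows the mister upright, top at px (320,227) and nozzle end at (364,244), so its yaw is about 15°. I'll regrasp it tilted 38°, azimuth -52.5°.

```bash
python3 -m creep '[[5,0,50,-10,0,0,0],[5,10,64,-20,1,0,0],[5,30,64,-30,2,0,0],[5,60,64,-38,3,1,0],[5,74,64,-38,3,1,0]]'
python3 - <<'E'
from h import *
o=robot.get_obs(); print(o['joint_positions'],o['tool_pos'],o['ee_rot'])
az=-52.5; t=np.radians(38); y=np.array([np.sin(t)*np.cos(np.radians(az)),np.sin(t)*np.sin(np.radians(az)),-np.cos(t)])
g=np.array([.5005,-.3775,.037]); tcp=g+.019*y; togo(tcp-.12*y,az,38); togo(tcp,az,38)
s=snap('wrist','w3')
E
```

```text
time: 7.85
tool_pos: [0.4577, -0.3237, 0.1063]
ee_rot: [-2.218, 0.006, 0.651]
wrist_force: [-0.3, 0.4, 0.1]
width: 0.0939
[-0.58023154 -0.28764998  2.02131231 -0.28741521  0.81071011 -1.09849218] [ 0.45773208 -0.32366342  0.10634054] [-2.21832149  0.00595382  0.65089163]
shift [  1.1  -4.2 -11.4] | 12.2 rot [-0.9  0.  -0.4] 1.0
shift [  1.9 115.8 -13.3] | 116.5 rot [-0.9  0.  -0.4] 1.0
```

View pics/w3.png

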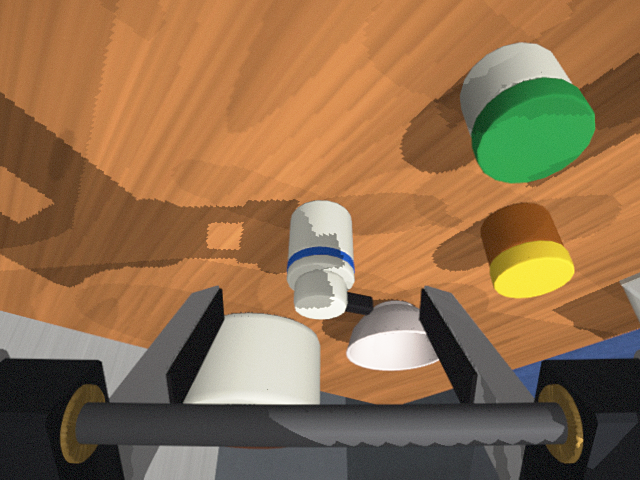

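The wrist view shows the mister centred between the fingers at px (321,250) with its nozzle pointing right, clear of the right finger. I'll correct the z offset, then advance.

```bash
python3 -m creep '[[1,0,-11,-1,0,0,0],[1,0,-12,-1,0,0,0],[1,0,-12,-1,0,0,0]]'
python3 - <<'E'
from h import *
o=robot.get_obs(); print(o['joint_positions'],o['tool_pos'],o['ee_rot'])
az=-52.5; t=np.radians(38); y=np.array([np.sin(t)*np.cos(np.radians(az)),np.sin(t)*np.sin(np.radians(az)),-np.cos(t)])
g=np.array([.5005,-.3775,.037]); tcp=g+.019*y; togo(tcp,az,38)
E
```

```text
time: 8.28
tool_pos: [0.4721, -0.3378, 0.1279]
ee_rot: [-2.256, -0.002, 0.647]
wrist_force: [-0.0, -0.2, -0.1]
width: 0.0939
[-0.58465723 -0.27725145  1.98657143 -0.29665584  0.79776661 -1.09244611] [ 0.47207669 -0.33781964  0.12791176] [-2.25582794e+00 -1.93314066e-03  6.46709034e-01]
shift [ -1.3 120.3  20.1] | 122.0 rot [ 1.2 -0.4 -0.2] 1.3
```

```bash
python3 -m creep '[[-1,0,16,0.5,0,0,0],[-1,0,16,0.5,0,0,0],[-1,0,16,0.5,0,0,0],[-1,0,16,0.5,0,0,0]]'
python3 - <<'E'
from h import *
o=robot.get_obs(); print(o['tool_pos'],o['ee_rot'],o['qvel'])
az=-52.5; t=np.radians(38); y=np.array([np.sin(t)*np.cos(np.radians(az)),np.sin(t)*np.sin(np.radians(az)),-np.cos(t)])
g=np.array([.5005,-.3775,.037]); tcp=g+.019*y; togo(tcp,az,38)
E
```

```text
time: 8.78
tool_pos: [0.462, -0.3265, 0.1144]
ee_rot: [-2.243, -0.001, 0.648]
wrist_force: [0.6, 0.6, 0.7]
width: 0.0938
[ 0.46200501 -0.32651085  0.11440509] [-2.24336835e+00 -5.88845128e-04  6.47798754e-01] [-0.00051822  0.00285614 -0.00302322 -0.00058606  0.00145485 -0.0026191 ]
shift [ -0.  119.3  -1.6] | 119.4 rot [ 0.5 -0.3 -0.2] 0.7
```

```bash
python3 -m creep '[[0,40,-1,0,0,0,0],[0,80,-2,0,0,0,0],[0,105,-2,0,0,0,0],[0,119,-2,0,0,0,0],[0,119,-2,0,0,0,0]]'
python3 - <<'E'
from h import *
o=robot.get_obs()
az=-52.5; t=np.radians(38); y=np.array([np.sin(t)*np.cos(np.radians(az)),np.sin(t)*np.sin(np.radians(az)),-np.cos(t)])
g=np.array([.5005,-.3775,.037]); tcp=g+.019*y; togo(tcp,az,38); s=snap('wrist','w4')
E
```

```text
time: 9.4
tool_pos: [0.5073, -0.3869, 0.0215]
ee_rot: [-2.241, 0.0, 0.647]
wrist_force: [0.5, 0.6, 0.0]
width: 0.094
shift [ 0.3 -0.4 -0.4] | 0.6 rot [ 0.4 -0.3 -0.3] 0.6
```

View pics/w4.png

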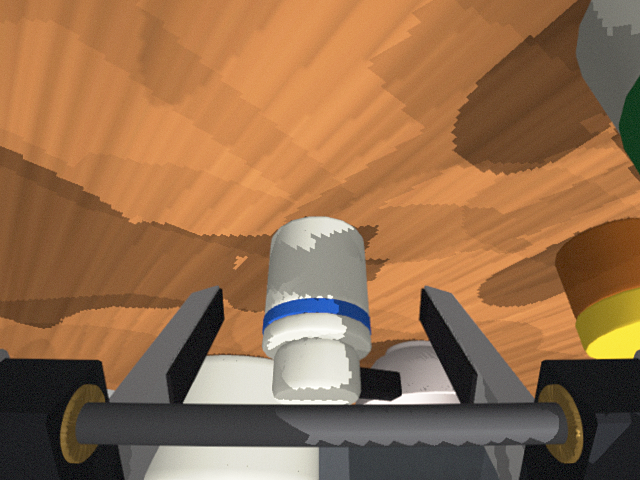

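The mister stands between the pads at px (317,290), nozzle clear of the right finger. Closing.

```bash
python3 -m creep '[[0,0,0,0,0,0,255],[0,0,0,0,0,0,255],[0,0,0,0,0,0,255],[0,0,0,0,0,0,255],[0,0,0,0,0,0,255]]'
python3 - <<'E'
from h import *
o=robot.get_obs();print(o['tool_pos'],o['ee_rot'])
M=Rt(o); print('up100 in tool',M.T@[0,0,100])
E
```

```text
time: 10.07
tool_pos: [0.5074, -0.3873, 0.0228]
ee_rot: [-2.244, 0.001, 0.647]
wrist_force: [-2.0, -0.9, 2.0]
width: 0.049
[ 0.50735172 -0.38734111  0.02278549] [-2.24355130e+00  5.04524815e-04  6.47471876e-01]
up100 in tool [-5.04524793e-02 -7.82107795e+01 -6.23142955e+01]
```

```bash
cat >> h.py <<'E'
def tcpfor(px,py,b,az):
    a=np.radians(az); return np.array([px+.012*np.cos(a),py+.012*np.sin(a),b+.0228])
E
python3 -m creep '[[0,-26,-21,0,0,0,255],[0,-52,-42,0,0,0,255],[0,-78,-62,0,0,0,255],[0,-78,-62,0,0,0,255]]'
python3 - <<'E'
from h import *
o=robot.get_obs();print(o['tool_pos'],o['ee_rot'],o['wrist_force'])
s=snap('scene','s5'); cv2.imwrite('pics/s5z.png',cv2.resize(s['color'][200:400,60:320],(780,600)))
togo(tcpfor(.48,-.02,.1,-7.2),-7.2,38.5)
E
```

```text
time: 10.58
tool_pos: [0.5088, -0.3876, 0.1251]
ee_rot: [-2.248, -0.002, 0.648]
wrist_force: [0.1, 0.8, -2.7]
width: 0.0495
[ 0.50882656 -0.38758959  0.12513525] [-2.24780528 -0.00244135  0.64754469] [ 0.1043772   0.80784518 -2.6914133 ]
shift [ 207.8 -187.7  234.8] | 365.4 rot [  0.  -35.8 -28.4] 45.7
```

View pics/s5z.png

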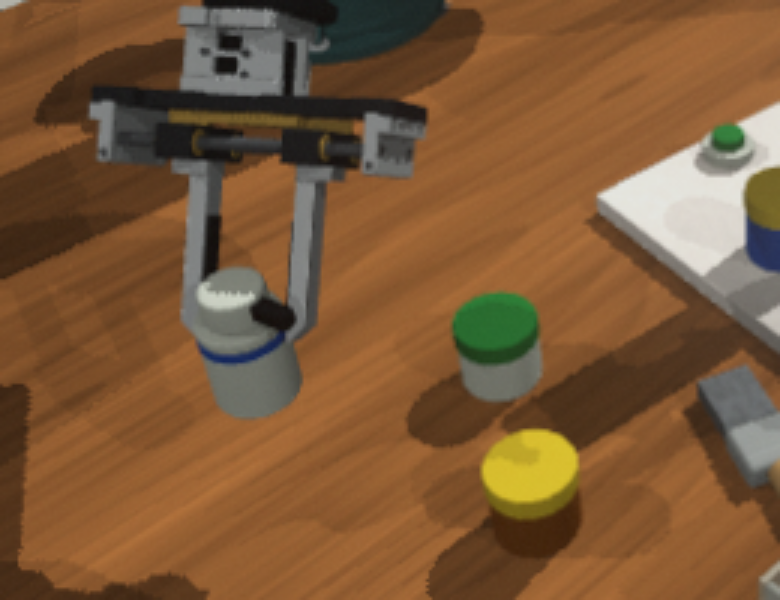

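The mister is held, lifted about 100 mm. I'm moving towards the pad with the tool turning to the board's heading.

```bash
python3 -m creep '[[30,-27,34,0,-5,-4,255],[59,-54,67,0,-10,-8,255],[89,-80,101,0,-15,-12,255],[119,-107,134,0,-20.5,-16.3,255],[148,-134,168,0,-25.6,-20.3,255]]'; python3 -m creep '[[0,0,0,0,0,0,255],[0,0,0,0,0,0,255]]'
python3 - <<'E'
from h import *
o=robot.get_obs();print(o['tool_pos'],o['ee_rot'],o['joint_positions'])
togo(tcpfor(.48,-.02,.1,-7.2),-7.2,38.5)
E
```

```text
time: 11.25
tool_pos: [0.4936, -0.124, 0.1178]
ee_rot: [-2.236, 0.0, 1.221]
wrist_force: [0.6, 0.5, -2.1]
width: 0.0492
time: 11.5
tool_pos: [0.4949, -0.1261, 0.1198]
ee_rot: [-2.239, 0.001, 1.217]
wrist_force: [0.2, -0.6, -2.5]
width: 0.049
[ 0.4948997  -0.12608569  0.11979897] [-2.23935732e+00  1.04775956e-03  1.21739277e+00] [-0.3653297  -0.49817941  2.13935992  0.00888825  0.83189744 -1.58679062]
shift [ 97.1 -26.6  28.7] | 104.7 rot [ -0.2 -10.2  -8.2] 13.1
```

```bash
python3 -m creep '[[49,-14,15,0,-5,-4,255],[97,-27,29,0,-10,-8,255],[97,-27,29,0,-10.2,-8.2,255]]'
python3 - <<'E'
from h import *
togo(tcpfor(.485,.208,.095,-7.2),-7.2,38.5)
E
```

```text
time: 11.88
tool_pos: [0.4921, -0.0205, 0.1242]
ee_rot: [-2.241, -0.001, 1.448]
wrist_force: [-0.2, -0.4, -2.6]
width: 0.049
shift [225.9  -9.1  22.1] | 227.2 rot [-0.1  0.1  0.1] 0.2
```

```bash
python3 -m creep '[[55,-2,5,0,0,0,255],[110,-5,11,0,0,0,255],[165,-7,17,0,0,0,255],[226,-9,22,0,0,0,255],[226,-9,22,0,0,0,255]]'
python3 - <<'E'
from h import *
o=robot.get_obs();print(o['joint_positions'])
togo(tcpfor(.485,.208,.095,-7.2),-7.2,38.5)
s=snap('scene','s6'); cv2.imwrite('pics/s6z.png',cv2.resize(s['color'][120:320,250:510],(780,600)))
snap('wrist','w6')
E
```

```text
time: 12.5
tool_pos: [0.498, 0.2101, 0.1174]
ee_rot: [-2.241, -0.0, 1.453]
wrist_force: [-0.2, -0.8, -2.4]
width: 0.049
[ 0.56438243 -0.28160121  2.00451733 -0.50897999  0.93308622 -0.68305989]
shift [-3.7 -0.8  0.3] | 3.8 rot [-0.1  0.3  0.3] 0.5
```

View pics/s6z.png

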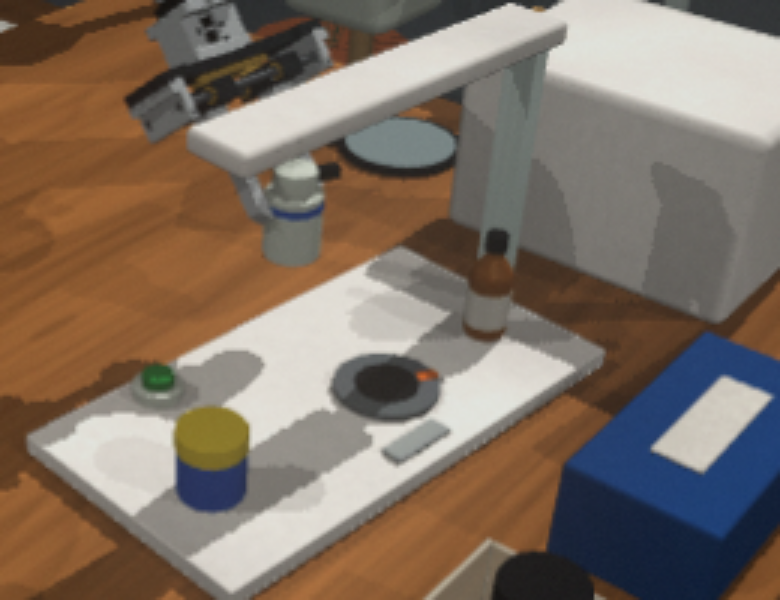

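View pics/w6.png

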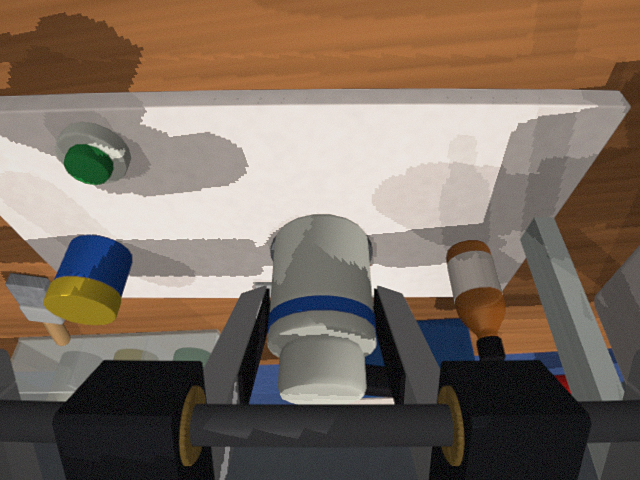

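The mister hangs upright in front of the lamp arm and the pad behind it is free: pad at zoom px (385,385), mark at (428,376). The view from the wrist agrees. Now I'll lower it and slide it in.

```bash
python3 - <<'E'
from h import *
togo(tcpfor(.515,.2045,.040,-7.2),-7.2,38.5)
togo(tcpfor(.605,.195,.036,-7.2),-7.2,38.5)
E
```

```text
shift [ 1.2 60.8 11.1] | 61.8 rot [-0.1  0.1 -0. ] 0.1
shift [  3.  120.1 -57.3] | 133.1 rot [-0.1  0.1 -0. ] 0.1
```

```bash
python3 -m creep '[[1,30,5,0,0,0,255],[1,61,11,0,0,0,255],[2,80,-12,0,0,0,255],[2,100,-34,0,0,0,255],[3,120,-57,0,0,0,255]]';python3 -m creep '[[0,0,0,0,0,0,255],[0,0,0,0,0,0,255]]'
python3 - <<'E'
from h import *
o=robot.get_obs()
togo(tcpfor(.605,.195,.036,-7.2),-7.2,38.5)
s=snap('scene','s7'); cv2.imwrite('pics/s7z.png',cv2.resize(s['color'][190:290,315:445],(780,600),interpolation=cv2.INTER_CUBIC))
w=snap('wrist','w7')
for c in('scene','wrist','top'):
  if c=='top': snap('top','t7')
  for n in ('mister','mister_nozzle','pad_mark','pad','pad_top'):
    print(c,n,[(np.round(q['point'],4),round(q['p'],2)) for q in robot.landmark_of(n,c)[:2]])
E
```

```text
time: 13.22
tool_pos: [0.6181, 0.1896, 0.0601]
ee_rot: [-2.243, -0.0, 1.441]
wrist_force: [0.9, 0.8, -1.9]
width: 0.0494
time: 13.48
tool_pos: [0.6163, 0.1912, 0.0598]
ee_rot: [-2.242, -0.0, 1.442]
wrist_force: [0.7, 0.2, -3.1]
width: 0.0492
shift [2.4 0.9 0.4] | 2.6 rot [-0.1 -0.1 -0.1] 0.2
scene mister [(array([0.6091, 0.1923, 0.0357]), 0.65)]
scene mister_nozzle [(array([0.623 , 0.2255, 0.1072]), 0.84)]
scene pad_mark [(array([0.6285, 0.2236, 0.0259]), 0.57)]
scene pad [(array([0.6081, 0.1933, 0.0155]), 0.97)]
scene pad_top [(array([0.6089, 0.1974, 0.0265]), 0.9), (array([0.6228, 0.3215, 0.0175]), 0.66)]
wrist mister [(array([0.6056, 0.1936, 0.0362]), 0.72)]
wrist mister_nozzle [(array([0.6234, 0.2292, 0.1098]), 0.68)]
wrist pad_mark [(array([0.6238, 0.2224, 0.0248]), 0.67)]
wrist pad [(array([0.605 , 0.1935, 0.0235]), 0.6)]
wrist pad_top [(array([0.609 , 0.1901, 0.022 ]), 0.55)]
top mister []
top mister_nozzle [(array([ 6.595e-01, -4.550e-01, -6.000e-04]), 0.25)]
top pad_mark []
top pad [(array([ 0.7162, -0.1591, -0.0034]), 0.72), (array([ 0.5832, -0.0013,  0.0216]), 0.71)]
top pad_top []
```

View pics/s7z.png

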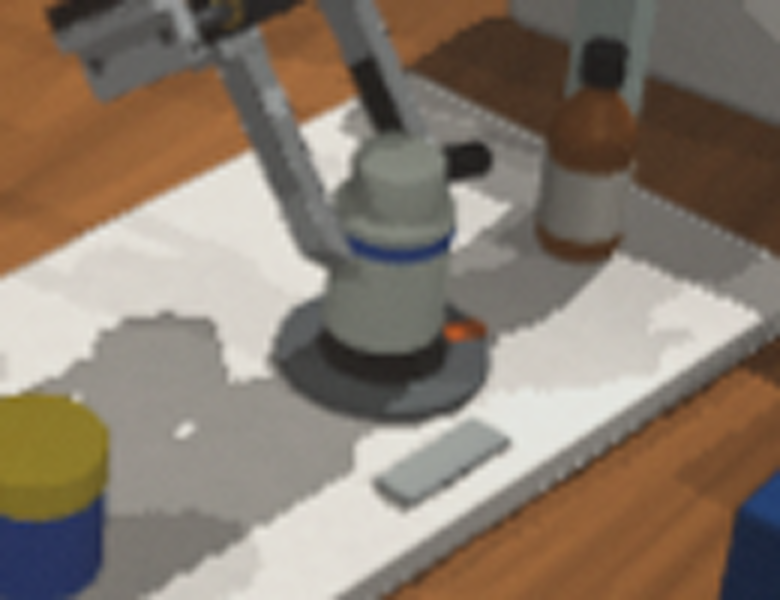

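View pics/w7.png

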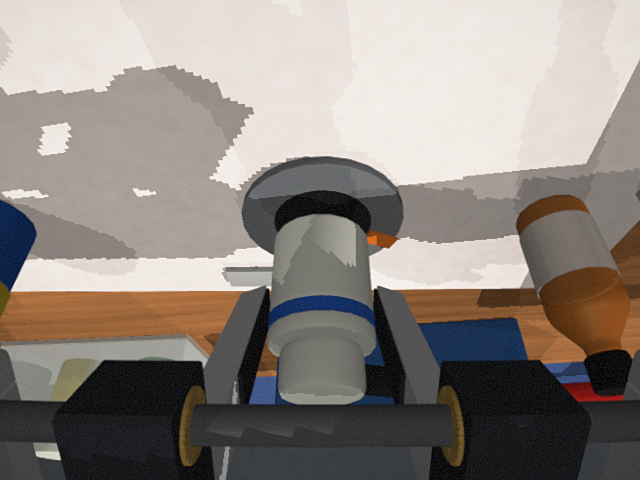

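```bash
python3 - <<'E'
from h import *
o=robot.get_obs(); a=np.radians(-7.2); print(o['tool_pos'][:2]-.012*np.array([np.cos(a),np.sin(a)]))
s=robot.snapshot('scene')
def circ(c,r,z,s,o=None):
    P=np.array([proj(s,[c[0]+r*np.cos(t),c[1]+r*np.sin(t),z],o) for t in np.linspace(0,6.28,90)]); return P
z7=lambda P:((P-[315,190]+.42)*6)
img=cv2.imread('pics/s7z.png')
dz=.0598-.0228
def draw(img,P,col): cv2.polylines(img,[np.round(P).astype(int)],True,col,1)
m=(.6044,.1927)
draw(img,z7(circ(m,.025,dz,s)),(0,0,255)); draw(img,z7(circ(m,.025,dz+.046,s)),(0,0,255));draw(img,z7(circ(m,.019,dz+.082,s)),(0,0,255))
p=(.6055,.195)
draw(img,z7(circ(p,.045,.024,s)),(0,255,0));draw(img,z7(circ(p,.027,.024,s)),(0,255,0))
cv2.imwrite('pics/s7d.png',img)
w=robot.snapshot('wrist'); wi=w['color'].copy()
draw(wi,circ(p,.045,.024,w,o),(0,255,0));draw(wi,circ(p,.027,.024,w,o),(0,255,0))
draw(wi,circ(m,.025,dz,w,o),(0,0,255)); draw(wi,circ(m,.019,dz+.082,w,o),(0,0,255))
cv2.imwrite('pics/w7d.png',cv2.resize(wi[130:430,200:440],(640,800))[:600])
E
```

```text
[0.60467818 0.19532886]
```

View pics/s7d.png

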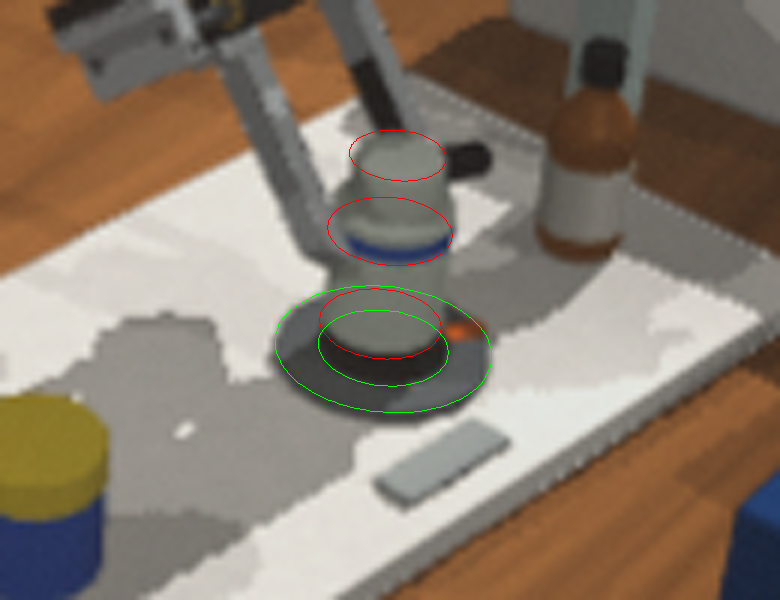

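View pics/w7d.png

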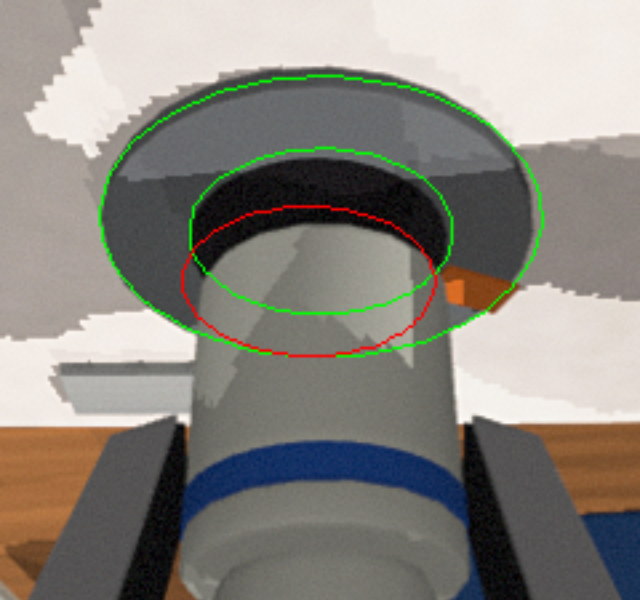

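```bash
python3 - <<'E'
from h import *
s=robot.snapshot('scene'); f=lambda x,y:(315+x/6-.42,190+y/6-.42)
for p in [(484,160),(480,162)]:
    n=onplane(s,*f(*p),.109); m=np.array([.605,.1955]); print(n, np.degrees(np.arctan2(n[1]-m[1],n[0]-m[0])),np.hypot(*(n[:2]-m)))
h=onplane(s,*f(402,157),.119); print('head',h)
mk=onplane(s,*f(466,331),.024); print('mark',mk)
o=robot.get_obs(); print(o['tool_pos'])
togo(tcpfor(.6055,.195,.0245,-7.2),-7.2,38.5)
E
```

```text
[0.62409234 0.22672737 0.109     ] 58.558474724145846 0.03660144838825407
[0.62374207 0.22437225 0.109     ] 57.01087038692777 0.03442197645900042
head [0.6067997  0.19259768 0.119     ]
mark [0.62496077 0.22785941 0.024     ]
[0.61660776 0.19377485 0.06036814]
shift [-0.2 10.7  7.5] | 13.1 rot [0.  0.  0.1] 0.1
```

The overlays put the mister over the black circle within about 2 mm and the nozzle within a few degrees of the mark. Lowering gently.

```bash
python3 -m creep '[[0,3,2.5,0,0,0,255],[0,5.5,4.5,0,0,0,255],[0,8,6.3,0,0,0,255],[0,8,6.3,0,0,0,255]]'; python3 -m creep '[[0,0.8,0.6,0,0,0,255],[0,1.6,1.2,0,0,0,255],[0,1.6,1.2,0,0,0,255]]'; python3 -m creep '[[0,0.8,0.6,0,0,0,255],[0,0.8,0.6,0,0,0,255]]'
```

```text
time: 15.02
tool_pos: [0.6163, 0.1936, 0.0495]
ee_rot: [-2.242, -0.0, 1.446]
wrist_force: [1.1, 0.4, -2.1]
width: 0.0491
time: 15.4
tool_pos: [0.6167, 0.1938, 0.0481]
ee_rot: [-2.243, -0.001, 1.446]
wrist_force: [-0.1, 0.5, -2.4]
width: 0.0491
time: 15.65
tool_pos: [0.6167, 0.1938, 0.0471]
ee_rot: [-2.243, -0.001, 1.446]
wrist_force: [0.3, -0.1, -2.2]
width: 0.0493
```

```bash
python3 -m creep '[[0,0.5,0.4,0,0,0,255],[0,0.5,0.4,0,0,0,255]]'; python3 -m creep '[[0,0.5,0.4,0,0,0,255],[0,0.5,0.4,0,0,0,255]]'
```

```text
time: 15.9
tool_pos: [0.6169, 0.1938, 0.0469]
ee_rot: [-2.243, -0.001, 1.446]
wrist_force: [-0.3, -0.0, -1.2]
width: 0.0496
time: 16.15
tool_pos: [0.6172, 0.1938, 0.0469]
ee_rot: [-2.244, -0.001, 1.446]
wrist_force: [-3.2, -1.7, 1.7]
width: 0.0487
```

Contact is made: the force went from -2.4 to +1.7 N and z stopped at 0.0469. Releasing.

```bash
python3 -m creep '[[0,0,0,0,0,0,60],[0,0,0,0,0,0,60],[0,0,0,0,0,0,0],[0,0,0,0,0,0,0],[0,0,0,0,0,0,0]]'
python3 - <<'E'
from h import *
o=robot.get_obs(); print(o['width'],o['wrist_force'])
s=snap('scene','s8'); cv2.imwrite('pics/s8z.png',cv2.resize(s['color'][190:290,315:445],(780,600),interpolation=cv2.INTER_CUBIC))
w=snap('wrist','w8')
for c in('scene','wrist'):
  for n in ('mister','mister_nozzle','pad_mark','pad_top'):
    print(c,n,[(np.round(q['point'],4),round(q['p'],2)) for q in robot.landmark_of(n,c)[:1]])
E
```

```text
time: 16.77
tool_pos: [0.6167, 0.1938, 0.0459]
ee_rot: [-2.243, -0.001, 1.446]
wrist_force: [-0.3, 0.0, -0.4]
width: 0.0931
0.09311228249277356 [-0.32057439  0.03872944 -0.42637115]
scene mister [(array([0.6073, 0.1906, 0.0164]), 0.6)]
scene mister_nozzle [(array([0.6238, 0.2308, 0.0959]), 0.55)]
scene pad_mark [(array([0.6264, 0.2212, 0.0223]), 0.87)]
scene pad_top [(array([0.6092, 0.1983, 0.0255]), 0.66)]
wrist mister [(array([0.6089, 0.1941, 0.0238]), 0.83)]
wrist mister_nozzle [(array([0.6235, 0.2305, 0.0957]), 0.72)]
wrist pad_mark [(array([0.6225, 0.2185, 0.0253]), 0.74)]
wrist pad_top []
```

View pics/s8z.png

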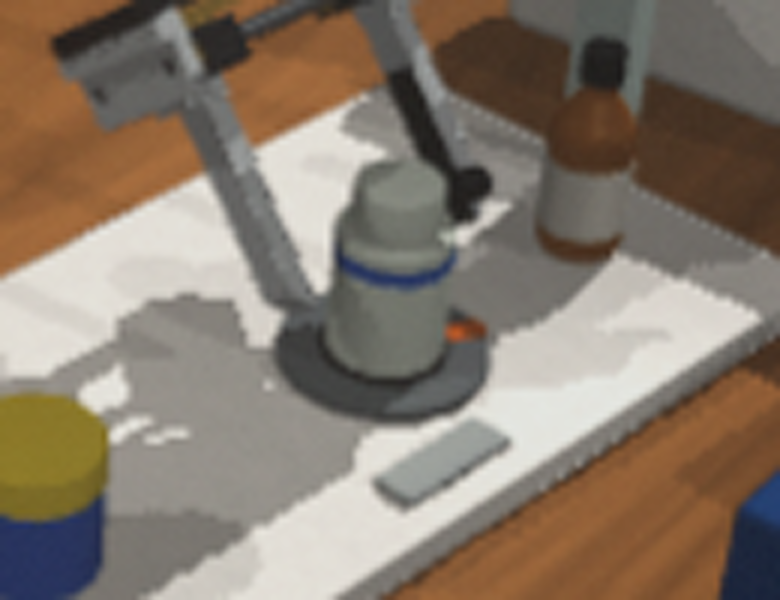

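View pics/w8.png

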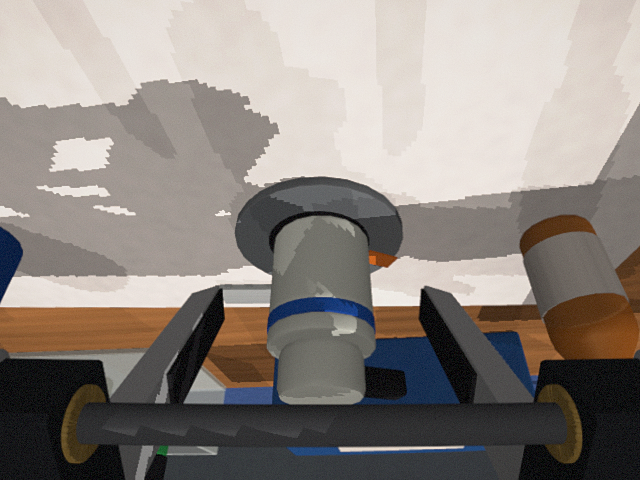

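The mister stands free on the pad. Its foot spans zoom px 325–447, inside the black circle at 320–448, with the nozzle over the orange mark. I'll retract along the entry path.

```bash
python3 -m creep '[[0,-12,15,0,0,0,0],[0,-27,33,0,0,0,0],[0,-47,58,0,0,0,0],[0,-70,80,0,0,0,0],[0,-95,95,0,0,0,0]]'
python3 - <<'E'
from h import *
o=robot.get_obs(); print(o['joint_positions'])
s=snap('scene','s9'); cv2.imwrite('pics/s9z.png',cv2.resize(s['color'][190:290,315:445],(780,600),interpolation=cv2.INTER_CUBIC))
snap('wrist','w9')
for c in('scene','wrist'):
  for n in ('mister','mister_nozzle','pad_mark','charge_top'):
    print(c,n,[(np.round(q['point'],4),round(q['p'],2)) for q in robot.landmark_of(n,c)[:1]])
E
```

```text
time: 17.9
tool_pos: [0.4816, 0.2099, 0.06]
ee_rot: [-2.241, 0.0, 1.446]
wrist_force: [0.8, -0.4, -0.0]
width: 0.0935
[ 0.59372267 -0.24424999  2.09984622 -0.58296657  0.83784072 -0.55520898]
scene mister [(array([0.6107, 0.1979, 0.0271]), 0.7)]
scene mister_nozzle [(array([0.6211, 0.2295, 0.094 ]), 0.88)]
scene pad_mark [(array([0.6252, 0.2233, 0.0235]), 0.6)]
scene charge_top [(array([ 0.5982,  0.1568, -0.0009]), 0.51)]
wrist mister [(array([0.6086, 0.1954, 0.022 ]), 0.66)]
wrist mister_nozzle []
wrist pad_mark [(array([0.6253, 0.219 , 0.0253]), 0.76)]
wrist charge_top [(array([0.4681, 0.0614, 0.0407]), 0.59)]
```

View pics/s9z.png

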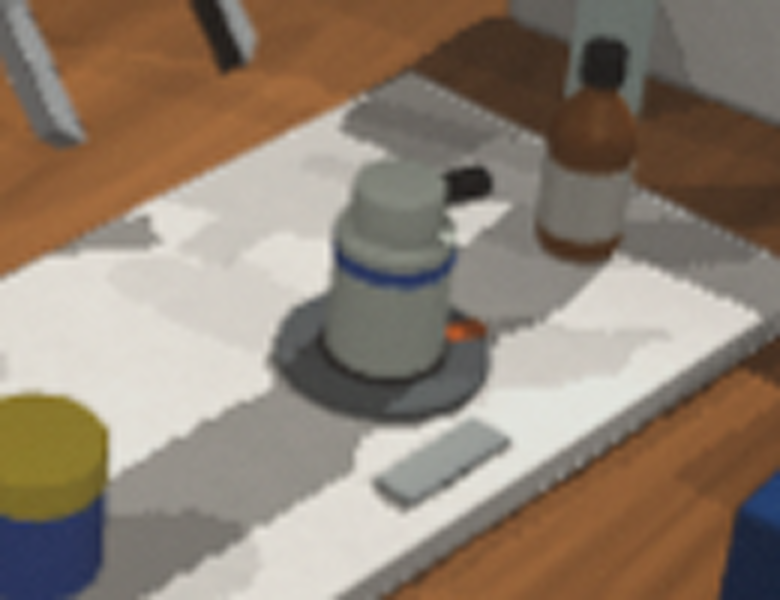

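View pics/w9.png

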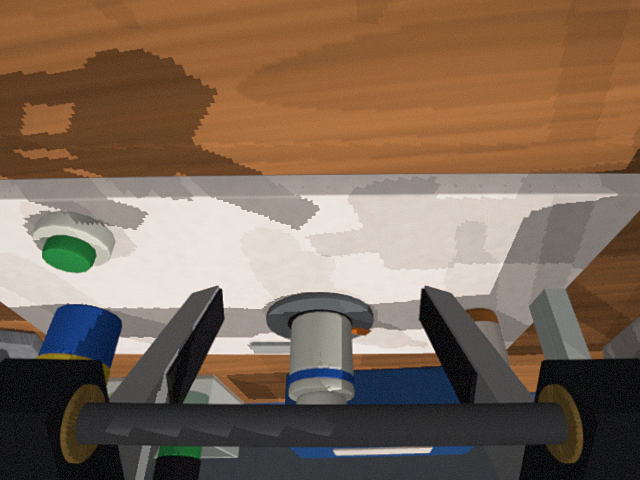

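```bash
python3 - <<'E'
from h import *
s=robot.snapshot('scene'); f=lambda x,y:(315+x/6-.42,190+y/6-.42)
h=onplane(s,*f(400,187),.106); n=onplane(s,*f(486,183),.096); b=onplane(s,*f(386,345),.024); mk=onplane(s,*f(466,331),.024)
print(h,n,b,mk); print(np.degrees(np.arctan2(*(n-h)[[1,0]])),np.degrees(np.arctan2(n[1]-.195,n[0]-.606)),'noz-mark',np.hypot(*(n-mk)[:2]))
for b_ in (.468,): togo([.466,.0625,.15],0,0,84)
togo([.466,.07,.15],0,0,84)
E
```

```text
[0.60807207 0.19138216 0.106     ] [0.62395321 0.23082992 0.096     ] [0.60575682 0.19700876 0.024     ] [0.62496077 0.22785941 0.024     ]
68.07094127766328 63.38603496386136 noz-mark 0.0031367329931121903
shift [-148.6  -69.9  -55.6] | 173.4 rot [38.5 -1.1 -0.4] 38.5
shift [-141.2  -70.5  -54.9] | 167.1 rot [38.5 -1.1 -0.4] 38.5
```

The scene picture gives a nozzle yaw of about 63–68° against the mark's 60°, nozzle-to-mark 3 mm, foot about 2 mm off centre. All are within tolerance. On to the button.

```bash
python3 - <<'E'
from h import *
togo([.474,.0627,.10],-6.3,20)
E
python3 -m creep '[[0,-40,-30,0,0,0,255],[-50,-44,-35,6,0,0,255],[-100,-44,-35,12,0,0,255],[-140,-44,-35,18,0,0,255],[-140,-44,-35,18,0,0,255]]'
python3 - <<'E'
from h import *
togo([.474,.0627,.10],-6.3,20); togo([.474,.0627,.06],-6.3,20); print(robot.get_obs()['width'])
E
```

```text
shift [-147.4  -25.8  -30.7] | 152.8 rot [18.5 -0.8 -0.4] 18.5
time: 19.08
tool_pos: [0.4689, 0.0676, 0.1186]
ee_rot: [-1.931, -0.001, 1.438]
wrist_force: [0.9, -0.7, 1.0]
width: 0.0476
shift [-4.2 19.5  1.2] | 20.0 rot [ 0.6 -1.2 -0.4] 1.5
shift [-4.2 56.9 15.3] | 59.1 rot [ 0.6 -1.2 -0.4] 1.5
0.04762687071952738
```

```bash
python3 -m creep '[[-4,19,1,0.5,-1,0,255],[-4,38,8,0.5,-1,0,255],[-4,56,15,0.5,-1,0,255],[-4,56,15,0.5,-1,0,255],[-4,56,15,0.5,-1,0,255]]'
python3 - <<'E'
from h import *
o=robot.get_obs();print(o['width'])
togo([.474,.0627,.045],-6.3,20)
w=snap('wrist','w10')
s=snap('scene','s10'); cv2.imwrite('pics/s10z.png',cv2.resize(s['color'][200:300,250:380],(780,600),interpolation=cv2.INTER_CUBIC))
E
```

```text
time: 19.7
tool_pos: [0.4716, 0.0678, 0.0591]
ee_rot: [-1.92, 0.006, 1.465]
wrist_force: [0.6, -0.3, -0.1]
width: 0.0007
0.000703772869241209
shift [-4.7 14.2  2.1] | 15.2 rot [-0.   0.3 -0.2] 0.4
```

View pics/w10.png

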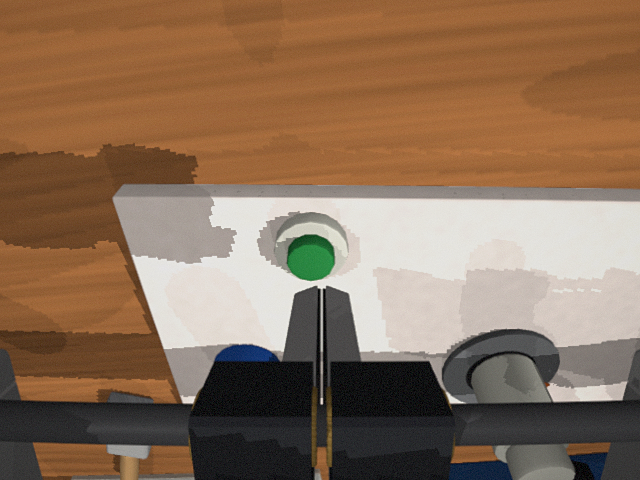

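View pics/s10z.png

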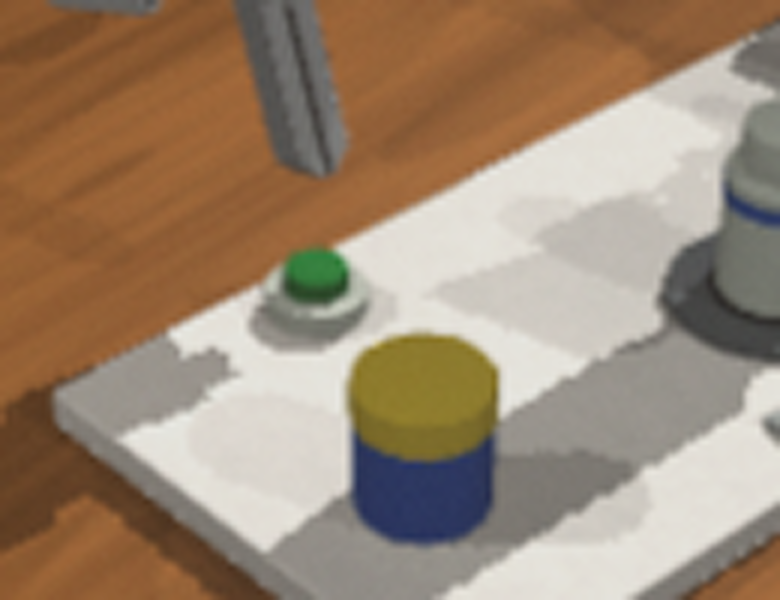

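```bash
python3 - <<'E'
from h import *
o=robot.get_obs(); w=robot.snapshot('wrist'); s=robot.snapshot('scene')
for z in(.036,.04,.044): print(z,onplane(w,311,256,z,o),onplane(s,250+315/6-.4,200+267/6-.4,z))
togo([.4735,.0627,.050],-6.3,20)
E
```

```text
0.036 [0.47098391 0.06205111 0.036     ] [0.46576894 0.065277   0.036     ]
0.04 [0.4678799  0.06252805 0.04      ] [0.46961138 0.06121564 0.04      ]
0.044 [0.46477588 0.063005   0.044     ] [0.47345383 0.05715428 0.044     ]
shift [-4.2 10.4  2.2] | 11.4 rot [ 0.1  0.2 -0.2] 0.3
```

The fingertips (zoom px 325,165) are above the button (316,267), whose top is at z of about 0.039. I'll move across, then press down in small steps.

```bash
python3 -m creep '[[-4,5,1,0,0,0,255],[-4.5,10,2,0,0,0,255],[-4.5,13,3,0,0,0,255],[-4.5,13,3,0,0,0,255]]'; python3 -m creep '[[0,1.4,0.5,0,0,0,255],[0,2.8,1,0,0,0,255],[0,4.2,1.5,0,0,0,255],[0,5.6,2,0,0,0,255]]'; python3 -m creep '[[0,1.4,0.5,0,0,0,255],[0,1.4,0.5,0,0,0,255]]'
```

```text
time: 20.4
tool_pos: [0.4727, 0.0619, 0.0457]
ee_rot: [-1.919, 0.006, 1.462]
wrist_force: [0.9, 0.2, 0.2]
width: 0.0005
time: 20.9
tool_pos: [0.4731, 0.0621, 0.0403]
ee_rot: [-1.92, 0.005, 1.463]
wrist_force: [0.1, 0.5, -0.0]
width: 0.0008
time: 21.15
tool_pos: [0.473, 0.062, 0.0387]
ee_rot: [-1.92, 0.005, 1.463]
wrist_force: [0.2, 0.1, -1.2]
width: 0.001
```

```bash
python3 -m creep '[[0,1.4,0.5,0,0,0,255],[0,2.8,1,0,0,0,255],[0,2.8,1,0,0,0,255]]'; python3 -m creep '[[0,1.4,0.5,0,0,0,255],[0,2.8,1,0,0,0,255],[0,2.8,1,0,0,0,255]]'
```

```text
time: 21.52
tool_pos: [0.4729, 0.062, 0.0357]
ee_rot: [-1.92, 0.005, 1.463]
wrist_force: [-0.0, -0.0, -0.4]
width: 0.0003
time: 21.9
tool_pos: [0.4729, 0.062, 0.0327]
ee_rot: [-1.92, 0.006, 1.463]
wrist_force: [-1.1, 0.2, 0.6]
width: 0.0005
```

```bash
python3 - <<'E'
from h import *
w=snap('wrist','w11'); s=snap('scene','s11'); 
a=cv2.resize(s['color'][220:270,270:335],(780,600),interpolation=cv2.INTER_CUBIC); cv2.imwrite('pics/s11z.png',a)
cv2.imwrite('pics/w11z.png',cv2.resize(w['color'][200:320,240:400],(800,600),interpolation=cv2.INTER_CUBIC))
print(robot.get_obs()['wrist_force'])
E
```

```text
[1.1372906  0.40949014 0.44716706]
```

View pics/s11z.png

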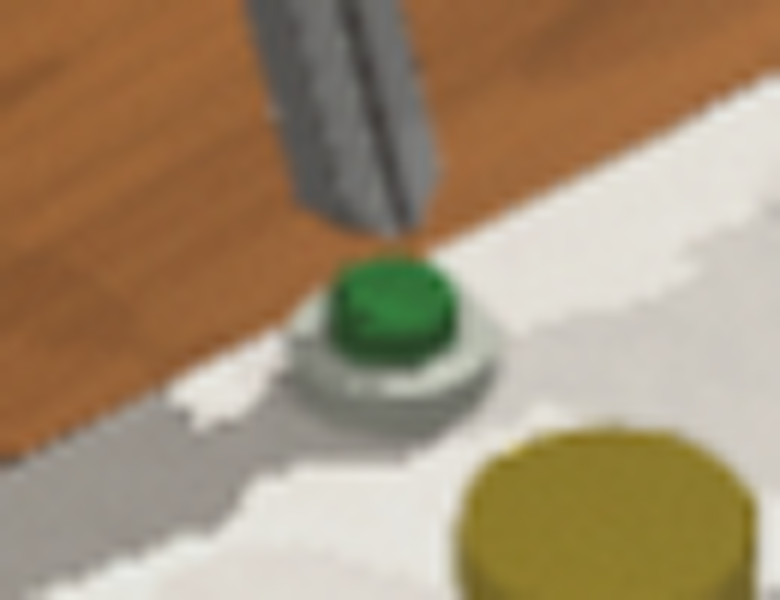

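View pics/w11z.png

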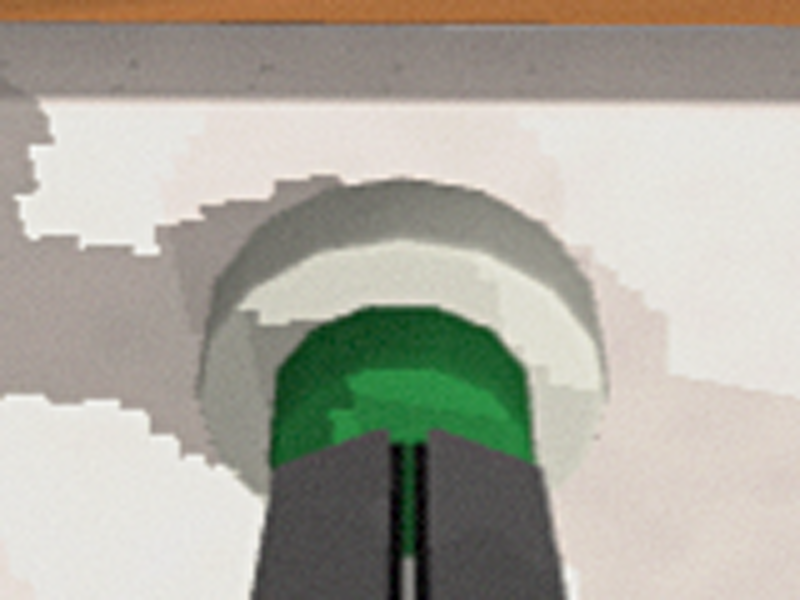

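```bash
python3 - <<'E'
from h import *
o=robot.get_obs(); w=robot.snapshot('wrist'); s=robot.snapshot('scene')
P=o['tool_pos']; print(P)
u=np.array(proj(s,P)); print('scene tcp zoom',(u-[270,220]+.46)*12)
u=np.array(proj(w,P,o)); print('wrist tcp zoom',(u-[240,200]+.4)*5)
M=Rt(o)
for z in (-8,8):
  Q=P+M[:,2]*z/1000; print(z,Q,(np.array(proj(s,Q))-[270,220]+.46)*12,(np.array(proj(w,Q,o))-[240,200]+.4)*5)
for z in(.036,.04,.044): print(z,'btn',onplane(s,270+392/12-.46,220+285/12-.46,z),onplane(w,240+405/5-.4,200+430/5-.4,z,o))
E
```

```text
[0.47310221 0.06199969 0.0329258 ]
scene tcp zoom [406.11728965 327.65155373]
wrist tcp zoom [404.30002417 432.27978059]
-8 [0.48057696 0.06120281 0.03566317] [430.1333108  332.87684227] [404.37190163 502.82971667]
8 [0.46562746 0.06279657 0.03018844] [382.35416507 322.48123558] [404.2269742  360.15214437]
0.036 btn [0.46360913 0.06798489 0.036     ] [0.47002816 0.06242678 0.036     ]
0.04 btn [0.4674644  0.06390745 0.04      ] [0.46643147 0.06284279 0.04      ]
0.044 btn [0.47131968 0.05983    0.044     ] [0.46283479 0.0632588  0.044     ]
```

```bash
python3 - <<'E'
from h import *
o=robot.get_obs(); w=robot.snapshot('wrist'); s=robot.snapshot('scene'); P=o['tool_pos']; M=Rt(o)
for k in (0,5,8,10,12,15):
  for z in (-8,0,8):
    Q=P+M@np.array([0,-k,z])/1000; print(k,z,Q[2].round(4),(np.array(proj(s,Q))-[270,220]+.46)*12,(np.array(proj(w,Q,o))-[240,200]+.4)*5)
E
```

```text
0 -8 0.0357 [430.25120338 332.72498725] [404.37244363 502.83277335]
0 0 0.033 [406.23320216 327.50691334] [404.3005635 432.2828552]
0 8 0.0303 [382.46814593 322.34374005] [404.22751074 360.15523593]
5 -8 0.0404 [424.67116753 310.39918898] [404.34012797 522.83167483]
5 0 0.0377 [400.6472727  305.29167482] [404.26612585 450.89650348]
5 8 0.035 [376.87678233 300.23800352] [404.19088316 377.30910072]
8 -8 0.0432 [421.31523294 296.97181963] [404.32004228 535.27059145]
8 0 0.0405 [397.28784796 291.93097877] [404.24470861 462.47939348]
8 8 0.0378 [373.51414308 286.9433409 ] [404.1680908  387.98873485]
10 -8 0.0451 [419.07463839 288.00692098] [404.30634871 543.75474647]
10 0 0.0424 [395.04494591 283.01067012] [404.23010164 470.38214573]
10 8 0.0397 [371.26911731 278.06719347] [404.15254016 395.2774874 ]
12 -8 0.047 [416.83139566 279.03134943] [404.29240496 552.39709152]
12 0 0.0443 [392.79941117 274.07980177] [404.21522315 478.43430849]
12 8 0.0415 [369.02147429 269.1805978 ] [404.13669558 402.70594375]
15 -8 0.0498 [413.46155809 265.54794735] [404.27100522 565.66693658]
15 0 0.0471 [389.42616472 260.66366727] [404.19237965 490.80202386]
15 8 0.0443 [365.64509457 255.83108181] [404.11235921 414.11942825]
```

Both cameras show the fingertips still above the button: scene zoom (400,235) against the button top at (392,285). They sit about 19 mm behind the reported TCP. I'll shift 6 mm forward and continue down.

```bash
python3 -m creep '[[0,2,-5.6,0,0,0,255],[0,5,-4.5,0,0,0,255],[0,7.6,-3.6,0,0,0,255],[0,7.6,-3.6,0,0,0,255]]'; python3 -m creep '[[0,1.4,0.5,0,0,0,255],[0,2.8,1,0,0,0,255],[0,2.8,1,0,0,0,255]]';python3 -m creep '[[0,1.4,0.5,0,0,0,255],[0,1.4,0.5,0,0,0,255]]'
python3 - <<'E'
from h import *
w=snap('wrist','w12'); s=snap('scene','s12'); 
a=cv2.resize(s['color'][220:270,270:335],(780,600),interpolation=cv2.INTER_CUBIC); cv2.imwrite('pics/s12z.png',a)
E
```

```text
time: 22.7
tool_pos: [0.4786, 0.0613, 0.0264]
ee_rot: [-1.919, 0.006, 1.463]
wrist_force: [1.2, -0.8, 0.3]
width: 0.0006
time: 23.08
tool_pos: [0.4789, 0.0613, 0.0239]
ee_rot: [-1.92, 0.005, 1.463]
wrist_force: [0.2, 0.6, 0.7]
width: 0.0007
time: 23.32
tool_pos: [0.4792, 0.0613, 0.0228]
ee_rot: [-1.92, 0.005, 1.463]
wrist_force: [-0.4, -0.1, 1.9]
width: 0.0003
```

View pics/s12z.png

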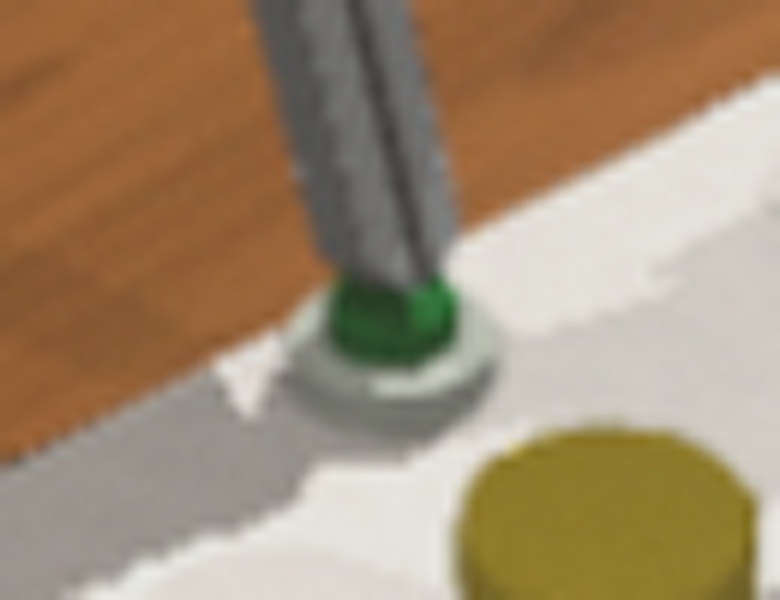

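The tip is now on the button (force 1.9 N). Pressing on.

```bash
python3 -m creep '[[0,1.4,0.5,0,0,0,255],[0,2.8,1,0,0,0,255],[0,2.8,1,0,0,0,255]]';python3 -m creep '[[0,1.4,0.5,0,0,0,255],[0,2.8,1,0,0,0,255],[0,2.8,1,0,0,0,255]]'
```

```text
time: 23.8
tool_pos: [0.4793, 0.0613, 0.0198]
ee_rot: [-1.921, 0.005, 1.463]
wrist_force: [-1.5, -0.1, 3.3]
width: 0.0009
time: 24.18
tool_pos: [0.4794, 0.0613, 0.017]
ee_rot: [-1.921, 0.005, 1.463]
wrist_force: [-2.6, -0.5, 5.6]
width: 0.0007
```

```bash
python3 -m creep '[[0,1.4,0.5,0,0,0,255],[0,2.8,1,0,0,0,255],[0,2.8,1,0,0,0,255]]'
python3 - <<'E'
from h import *
s=snap('scene','s13'); 
cv2.imwrite('pics/s13z.png',cv2.resize(s['color'][220:270,270:335],(780,600),interpolation=cv2.INTER_CUBIC))
E
```

```text
time: 24.55
tool_pos: [0.4797, 0.0613, 0.0163]
ee_rot: [-1.922, 0.005, 1.463]
wrist_force: [-10.7, -0.3, 18.7]
width: 0.0001
```

View pics/s13z.png

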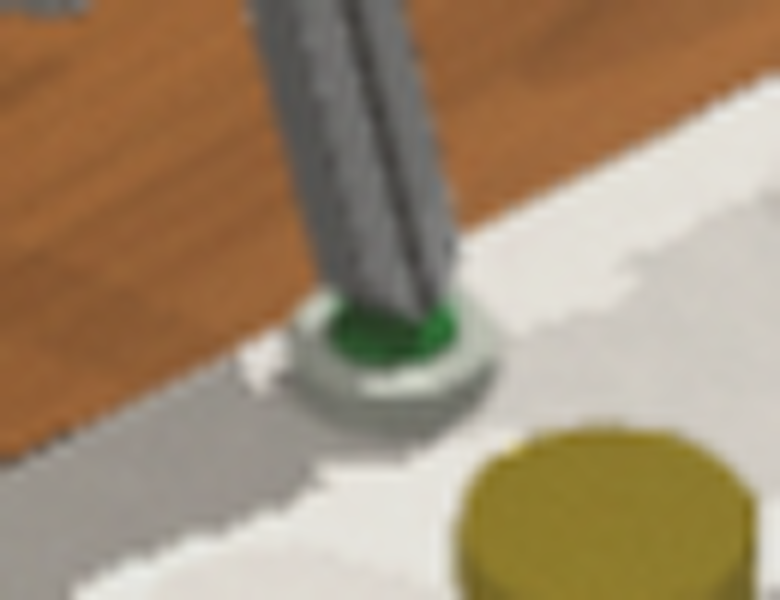

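The button is bottomed: it sank to its collar and the force jumped from 5.6 to 18.7 N. Now I'll withdraw up and back.

```bash
python3 -m creep '[[0,-10,-3.6,0,0,0,255],[0,-35,-10,0,0,0,255],[0,-70,0,0,0,0,255],[0,-90,10,0,0,0,255],[0,-90,10,0,0,0,255]]'
python3 -m creep '[[0,0,0,0,0,0,255],[0,0,0,0,0,0,255]]'
python3 - <<'E'
from h import *
s=snap('scene','s14'); cv2.imwrite('pics/s14z.png',cv2.resize(s['color'][170:320,240:435],(780,600),interpolation=cv2.INTER_CUBIC))
for n in ['mister','mister_nozzle','pad_mark','charge_top','cream_green','cream_yellow','clay_jar','serum','mask_brush']:
    print(n,[(np.round(q['point'],3),round(q['p'],2)) for q in robot.landmark_of(n,'scene')[:1]])
t=snap('top','t14')
print([np.round(q['point'],3) for q in robot.landmark_of('bowl','top')[:1]])
E
```

```text
time: 25.22
tool_pos: [0.4395, 0.0662, 0.0957]
ee_rot: [-1.923, 0.005, 1.463]
wrist_force: [0.1, 0.1, 0.9]
width: 0.0003
time: 25.48
tool_pos: [0.4388, 0.0658, 0.0932]
ee_rot: [-1.917, 0.006, 1.462]
wrist_force: [-0.4, 0.1, -0.0]
width: -0.0
mister [(array([0.609, 0.195, 0.026]), 0.79)]
mister_nozzle [(array([0.625, 0.228, 0.094]), 0.57)]
pad_mark [(array([0.625, 0.226, 0.022]), 0.91)]
charge_top [(array([0.466, 0.063, 0.043]), 0.42)]
cream_green []
cream_yellow [(array([0.626, 0.222, 0.024]), 0.65)]
clay_jar [(array([ 0.581, -0.003,  0.016]), 0.62)]
serum [(array([0.622, 0.321, 0.019]), 0.87)]
mask_brush [(array([ 0.719, -0.157,  0.   ]), 0.73)]
[array([0.596, 0.159, 0.008])]
```

View pics/s14z.png

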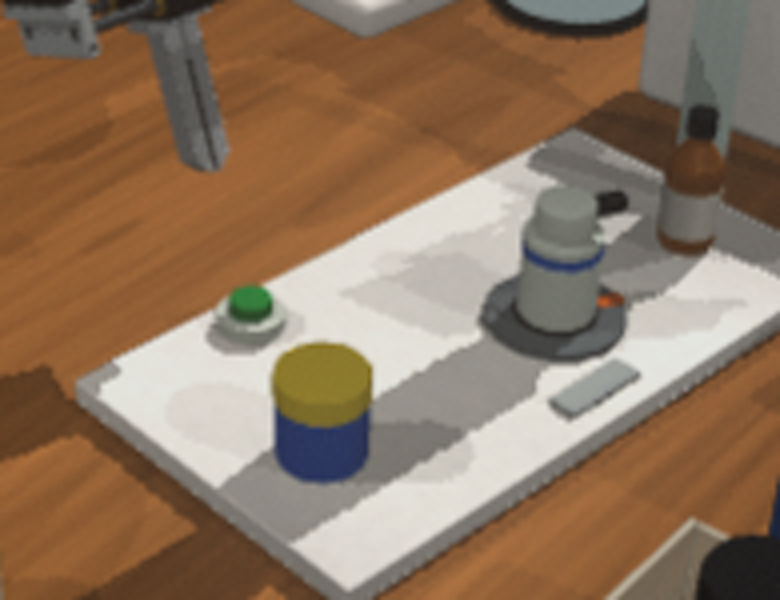

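View pics/t14.png

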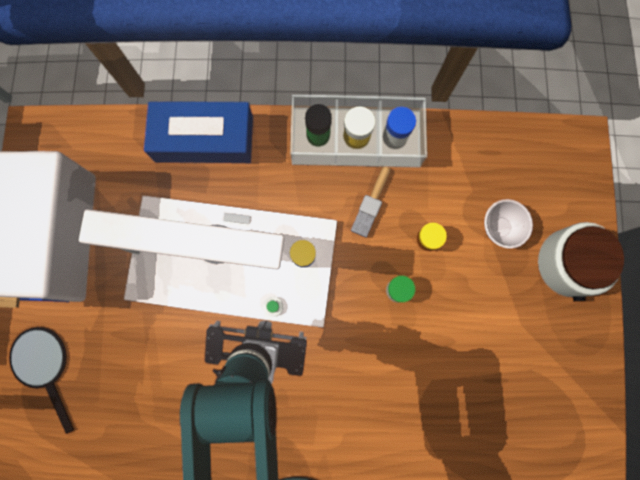

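The button is up again and the mister stands on the pad with its nozzle over the mark. In the top view the jars, bowl and brush are at the same pixels as at the start: green (401,289), yellow (432,236), bowl (509,224). The arm is clear of everything, so I'm handing in.

```bash
python3 -c "
from bench import robot
print(robot.close_job())"
```

```text
the job is handed in; nothing more can be done
None
```

I stood the mister on the charging pad, pressed the green button fully down, and handed the job in at about 26 s of the 61 s allowed. The hand-in reports no verdict.

**How it went:** I turned the mister about 80° on the table with a straight-down grasp, then regrasped it tilted 38°. I slid it in under the lamp arm and lowered it to a light contact of about 2 N before releasing. I then pressed the button with the closed fingertips.

**Last checks:**
- **Mister:** it stands released and upright, about 2–4 mm from the pad's centre (10 mm allowed). The nozzle end is about 3 mm from the mark.
- **Nozzle yaw:** readings ran from about 63° to 68° against the mark's 60°. The largest of them is close to the 9.7° limit; all are inside it.
- **Button:** it sank about 6 mm to its collar and the force jumped from 5.6 to 18.7 N at the stop. It is up again.
- **Bystanders:** in the top view the green and yellow cream jars, the bowl, the brush and the clay jar are where they started. The bottle is unchanged in the scene view.

**Disagreements:**
- Both cameras showed the fingertips about 19 mm behind the reported TCP, so my first press stopped short. I corrected it from the pictures.
- Some of the network detections in the final pictures were wrong or missing (bowl, yellow jar, green jar). I judged those by eye from the top view.

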